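Dial open the combination lock and hold it up by its shackle

TASK

Turn the lock's dial, while the lock sits in its holder, until its long white pointer line clicks into place at the black mark on the lock's top, pointing straight at the shackle. Then pull the shackle up so that the lock opens, lift the lock out by its open shackle and show it: hold it still and upright, a good 10 cm above the bench, without moving the three small bottles round the holder. Finish while holding it up; do not put it down or let go.

Things in the scene. Friction and masses are not known exactly. Their poses are not given: they have to be found in the camera images.
- holder: Fixed grey plastic tray, 114 x 68 x 18 mm (with two screwed 10 mm lugs at its ends, 134 mm over all), walls 5 mm, pocket floor 5 mm above the bench. Origin: centre of its underside on the bench; x along its length, z up. The lock sits loosely in its pocket (2 mm of play each way) and comes out straight up.
- lock: Loose aluminium combination lock with a rubber belt, body 100 x 54 x 36 mm (x, y, z), about 0.5 kg, in the holder. Origin: centre of its underside; x along its length, z up. On top: the dial, axis at x = -24 mm, y = 0, and the upright shackle at x = 13 to 47 mm, y = 0. Lifted by its shackle, an unlocked lock opens by its own weight and then hangs; lifted by the body, the shackle drops shut.
- dial_top (a point): Centre of the dial's top, 68 mm above the lock's underside. Dial: black fluted round knob, 35 mm across, 41 to 68 mm above the underside, on a flat skirt 43 mm across. A long white pointer line runs from the centre of its top to the edge, down the side and on to the skirt; short ticks on the skirt mark the other 45 degree steps. The axes turn with the dial; x along the pointer.
- dial_mark (a point): Short raised black mark (9 x 3 mm) on the top of the lock's body, beside the dial on the shackle's side, 27.5 mm from the dial's axis: the pointer must stand at it to open.
- lock_dial (a joint): Dial angle, rad: 0 with the pointer at the black mark, positive with the pointer counterclockwise of it from above (so turn clockwise to 0). Starts 0.6 to 2.6 rad counterclockwise. Sprung clicks every 0.785 rad, 0 among them; let go, it snaps into the nearest (it may stick if left half-way between two). About 0.2 N m turns it. The lock opens only within about 0.2 rad of 0. Stops at -2.8 and 2.8.
- lock_shackle (a joint): How far the shackle is pulled out of the lock, m: 0 shut, 0.020 fully open (stop).
- shackle_bow (a point): Centre of the shackle's straight square top bar: 34 mm long (along the lock's x), 10 mm wide (y), 10 mm high, centre 85 mm above the lock's underside when shut; legs 8 mm square under its ends, 16 mm apart inside. Pinch the bar across its 10 mm width.
- control_bottle: Loose small brown bottle with red cap, 33 mm across, 62 mm tall, beyond the shackle end of the holder. Origin: centre of its underside. Leave alone.
- cal_vial: Loose small white vial with purple cap, 25 mm across, 46 mm tall, beside the holder (the lock's +y side). Origin: centre of its underside. Leave alone.
- dropper_oil: Loose slim white bottle with yellow cap, 28 mm across, 70 mm tall, beside the holder (the lock's -y side). Origin: centre of its underside. Leave alone.

How it is judged (in metres and radians):
On the way, in this order (a step that is already met when the one before it is completed fails the run):
1. the dial's pointer clicks in at the mark while the lock sits in its holder, shackle shut (value of joint lock_dial between -0.15 and 0.15 rad and value of joint lock_shackle below 0.003 m and z of lock in the frame of holder below 0.012 m), for 0.2 s.
2. the shackle is pulled open (value of joint lock_shackle above 0.015 m), for 0.1 s.
At the end, for the whole second after the job is handed in: The open lock hangs in the gripper by its shackle: shackle at least 16 mm out, underside of the lock at least 80 mm above the bench and free of the holder, upright within 20 degrees, at rest and still gripped (value of joint lock_shackle above 0.016 m and height (world z) of lock above 0.08 m and angle between lock's own z axis and vertical below 0.35 rad and contact force between the fingers and lock above 1 N and contact force between lock and holder below 0.1 N and linear speed of lock below 0.03 m/s and angular speed of lock below 0.2 rad/s); the arm keeps its last pose, push and grip.
It fails at once if a small bottle round the holder is shifted by more than 25 mm or knocked over (distance of any of control_bottle, cal_vial, dropper_oil from where it was at the start of the episode above 0.025 m or angle between any of control_bottle, cal_vial, dropper_oil's own z axis and vertical above 0.5 rad).
It also fails if it takes over 64 s, if anything falls off the work surface, if the arm or the gripper's body presses on something with over 40 N, if the wrist force passes 120 N, or if a joint passes its speed limit or range.

ROBOT

A 6-joint arm with a two-finger parallel gripper is mounted at the origin on a cart in front of the work surface, level with it; the furniture and walls round the work are solid. World frame = base frame: x ahead of the robot, y to its left, z up, the work surface at z = 0. Lengths are in m, angles in degrees, forces in N, time in s.
With the tool pointing down it reaches from about 0.4 to 0.825 m from the base axis. Payload 7 kg.
Tool frame: the origin (TCP) lies at the very end of the fingers, on their centre line; the grasp point (between the pads) lies 19 mm behind it; z points along the fingers, y is the direction in which the jaws open and shut (so a half turn about z gives the same grasp; the last joint's range is limited). The gripper opens to 88 mm and grips with 3 to 60 N. Pads are 19 mm wide; open, the fingers measure 130 mm over their backs; the gripper's body (78 mm by 193 mm) begins 47 mm behind the grasp point.
Start: joints at [-49.956, 20.546, 0.682, 0, -70.136, -16.507], TCP at [0.27, -0.619, 0.227] pointing down, gripper open.
Joint ranges: [-176.03, 176.03], [-82.01, 121.73], [-58.28, 71.71], [-173.87, 95.51], [-174.79, -0.11], [-173.66, 173.66]. Speed limits (degrees/s): [136.94, 136.94, 172.46, 180, 180, 180].

INTERFACE

Orientations are given as [roll, pitch, yaw] about the fixed x, y, z axes, in that order (R = Rz(yaw) Ry(pitch) Rx(roll)).
In Python, from plant import ctrl gives the robot as it stands.
- The arm moves only by the tool move_arm, never from a script. Its argument "increments" is a list of rows, each a list of 2 entries, a list of its own where there are three numbers: the shift along the world's x, y, z in mm, then the turn about the world's z in rad. A call has exactly 8 rows; each row shifts and turns the pose as measured when the row begins; what a row does not reach is not made up. A row lasts 1/10 s, in which the tool goes at most 50 mm and 8.59 degrees, less where a joint would pass 70% of its speed; a pose out of reach is approached as far as the arm can. A call with a gripper value outside its range is refused whole. "jaw" is the gripper command: -1 is shut, 1 is fully open, values between are in proportion, set as the call begins (left out, the last holds). The fingers move at their own pace and stop on an object; the grip force is fixed at half the most. Time passes only in rows, so rows that do not move let the fingers close, or fill a call up. It gives the time, the measured TCP pose, the force and the opening at its end, in the units of the state.
- ctrl.get_obs(): the state, without advancing time (a new reading comes with each control period).
- ctrl.snapshot(name): name is "scene" or "top"; returns a dict with "color" (384x512x3 uint8, red, green, blue), "fx", "fy", "cx", "cy" (pixels), "R" (3x3) and "t" (3): a world point X has camera coordinates R X + t. Camera axes: x right, y down, z forward; pixel columns grow to the right and rows downward; lengths in m; the calibration is good to about 2 mm. A picture is of the moment at which its call begins. There is no depth.
- ctrl.close_job(): hands the job in, once; it reports no verdict.
The state is a dict: "clock": time; "joint_pos": joint angles; "qvel": joint speeds; "tau": joint torques, N m; "tool_pos": TCP position; "orientation": TCP orientation; "force": force on the tool from outside, world axes, zero at the start; "moment": the same for the moment, N m; "opening": finger opening in m.
Only numpy, scipy, OpenCV 4.12 (cv2) and the standard library are available. Lean on these libraries where they do the work, as an engineer would, in place of code of your own. Each camera call takes 0.05 s, during which the arm holds its last target.

## Working session

There is one attempt and no reset: what is moved stays moved. The work goes in short steps, Python scripts to look and compute and a tool call to move; the robot and the scene stay as the last step left them, time stands still between calls to the robot, and variables do not carry over. Pictures are saved under pics/ and viewed, and the job is handed in when it is done.

Besides the shell and the picture viewer there is one more tool, called as name(argument=value, ...) on one line, values as JSON. move_arm: Moves the arm, as the interface text tells. Its arguments: {"type":"object","properties":{"increments":{"type":"array","items":{"type":"array"}},"jaw":{"type":"number"}},"required":["increments"]}

```bash
mkdir -p pics; ls; python3 - <<'E'
from plant import ctrl
import cv2
print(ctrl.get_obs())
for n in("scene","top"):
    s=ctrl.snapshot(n); cv2.imwrite(f"pics/{n}0.png",s["color"][:,:,::-1]); print(n,{k:s[k] for k in s if k!="color"})
E
```

```text
pics
{'clock': 0.0, 'joint_pos': array([-4.99567900e+01,  2.05906980e+01,  6.36320787e-01, -1.88948722e-02,
       -7.01361940e+01, -1.65055883e+01]), 'qvel': array([ 0.06964171,  0.04293567, -0.09324776, -0.03993878,  0.03449298,
       -0.05101784]), 'tau': array([-2.79102887e-04, -5.82721245e+01,  2.93045962e+01,  6.99710727e+00,
        6.85335224e-03, -1.41516525e-04]), 'tool_pos': array([ 0.26933576, -0.6184284 ,  0.22565421]), 'orientation': array([ 1.79908114e+02, -8.70371825e-03, -1.56468806e+02]), 'force': array([-0.74849336,  0.55760754,  0.04105055]), 'moment': array([-0.00957199,  0.03682398, -0.00597442]), 'opening': 0.08770227351116695}
scene {'fx': 463.0342925866086, 'fy': 463.0342925866086, 'cx': 250.98050425440164, 'cy': 202.63490667066011, 'R': array([[ 0.84146421, -0.54029383,  0.00453447],
       [-0.35473622, -0.55876448, -0.74962956],
       [ 0.40755392,  0.6291779 , -0.6618421 ]]), 't': array([-0.47468114,  0.24143099,  0.70536744])}
top {'fx': 486.66015697137374, 'fy': 486.66015697137374, 'cx': 252.57286270346324, 'cy': 184.16997977951516, 'R': array([[-0.02061062, -0.99946539,  0.02537982],
       [-0.98184934,  0.01544718, -0.18903245],
       [ 0.18853935, -0.02881524, -0.98164281]]), 't': array([-0.03056049,  0.56062394,  0.82768464])}
```

View pics/scene0.png

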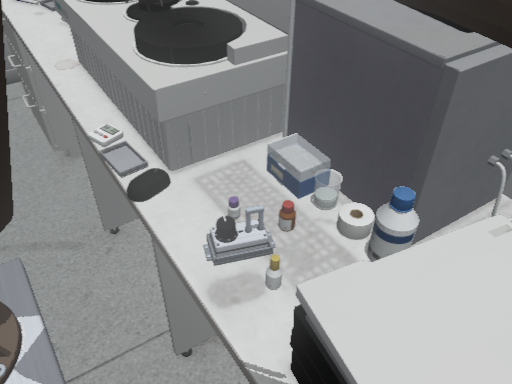

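View pics/top0.png

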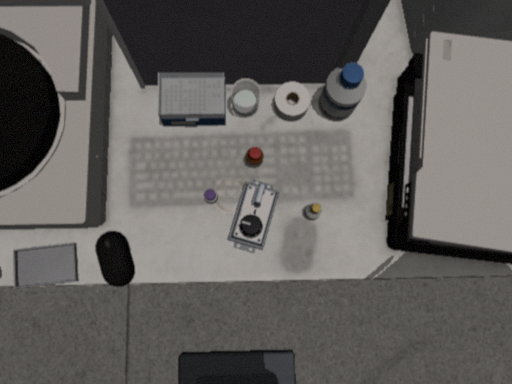

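```bash
cat > h.py <<'E'
import numpy as np,cv2
from plant import ctrl
def crop(s,x0,y0,x1,y1,k,name):
    im=s["color"][y0:y1,x0:x1,::-1]
    im=cv2.resize(im,None,fx=k,fy=k,interpolation=cv2.INTER_CUBIC); cv2.imwrite("pics/"+name,im)
def ray(s,u,v,z):
    R=np.array(s["R"]);t=np.array(s["t"]);c=-R.T@t
    d=R.T@np.array([(u-s["cx"])/s["fx"],(v-s["cy"])/s["fy"],1]);return c+d*(z-c[2])/d[2]
def proj(s,X):
    p=np.array(s["R"])@np.array(X)+np.array(s["t"]);return np.array([s["fx"]*p[0]/p[2]+s["cx"],s["fy"]*p[1]/p[2]+s["cy"]])
E
python3 - <<'E'
from h import *
s=ctrl.snapshot("top");crop(s,190,135,335,260,5,"t1.png")
s=ctrl.snapshot("scene");crop(s,195,185,315,295,5,"s1.png")
E
```

```text
(no output)
```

View pics/t1.png

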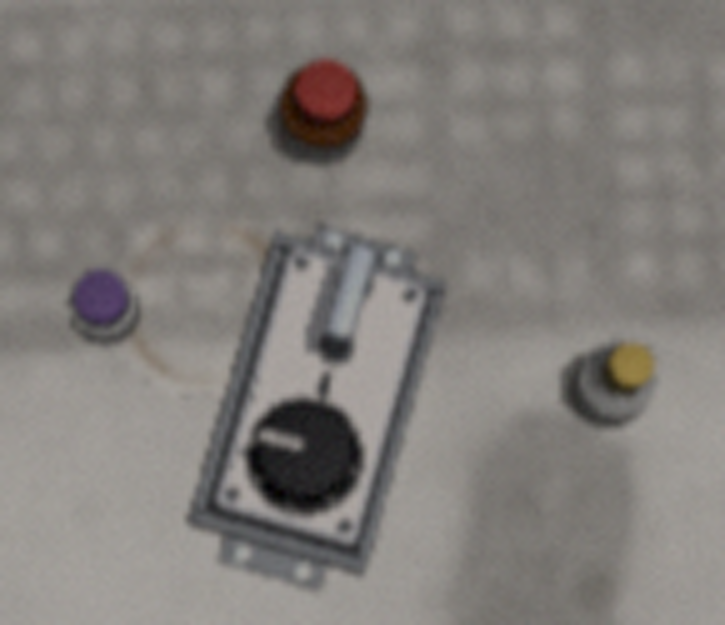

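View pics/s1.png

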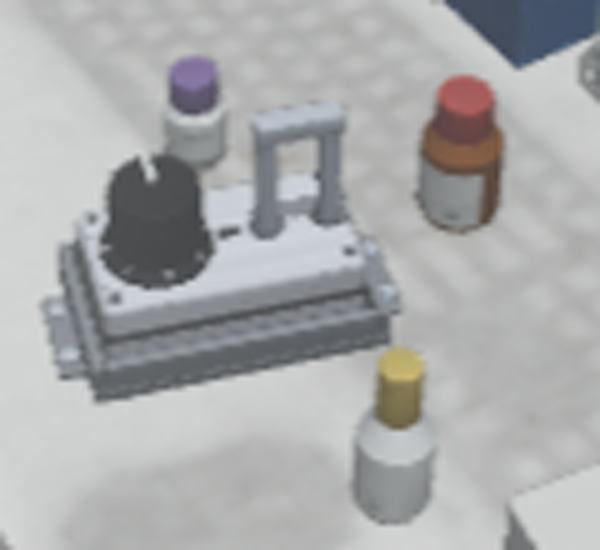

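```bash
python3 - <<'E'
from h import *
s=ctrl.snapshot("top");c=ctrl.snapshot("scene")
T=lambda u,v,z:ray(s,190+u/5,135+v/5,z)
S=lambda u,v,z:ray(c,195+u/5,185+v/5,z)
P=[T(*p,.018) for p in [(275,236),(442,288),(366,571),(192,520)]]
print(np.round(P,4),[np.linalg.norm(P[i]-P[i-1]) for i in range(4)],np.mean(P,0))
d=(P[0]+P[1]-P[2]-P[3]);print("yaw",np.degrees(np.arctan2(d[1],d[0])))
a,b=T(361,250,.095),T(342,333,.095);print("bar",a,b,np.linalg.norm(a-b),(a+b)/2,np.degrees(np.arctan2(*(a-b)[1::-1])))
print("dial top",T(303,447,.073),"scene",S(154,171,.073))
print("bar scene",S(257,124,.095),S(341,112,.095))
p=T(262,436,.073)-T(303,446,.073);print("ptr",np.degrees(np.arctan2(p[1],p[0])),np.linalg.norm(p))
print("mark",T(325,385,.041),"scene",S(230,231,.041))
print("caps",T(325,92,.062),T(101,297,.046),T(631,365,.07))
print("scene caps",S(466,97,.062),S(194,75,.046),S(402,365,.07))
for x in (-.024,.03):print(x)
E
```

```text
[[ 0.5709 -0.0276  0.018 ]
 [ 0.5499 -0.0901  0.018 ]
 [ 0.4447 -0.0589  0.018 ]
 [ 0.4646  0.0049  0.018 ]] [np.float64(0.11111637858031845), np.float64(0.06593388691734202), np.float64(0.10976817162425671), np.float64(0.06679192133804847)] [ 0.50753606 -0.04291577  0.018     ]
yaw -16.775366861593984
bar [ 0.55035571 -0.05613575  0.095     ] [ 0.5214999  -0.04891201  0.095     ] 0.029746262696868316 [ 0.53592781 -0.05252388  0.095     ] -14.054533317558644
dial top [ 0.4849422  -0.03528198  0.073     ] scene [ 0.48997956 -0.03054609  0.073     ]
bar scene [ 0.52205304 -0.04962066  0.095     ] [ 0.5508506  -0.06035093  0.095     ]
ptr 75.23326672269079 0.014720154900784535
mark [ 0.51084732 -0.04448654  0.041     ] scene [ 0.51364236 -0.04395478  0.041     ]
caps [ 0.61526133 -0.04610207  0.062     ] [0.54377794 0.03638791 0.046     ] [ 0.51223611 -0.15185088  0.07      ]
scene caps [ 0.61697421 -0.04882738  0.062     ] [0.54501918 0.03370893 0.046     ] [ 0.51375486 -0.15319957  0.07      ]
-0.024
0.03
```

```bash
python3 - <<'E'
from h import *
s=ctrl.snapshot("top");c=ctrl.snapshot("scene")
for z in (0,.05,.1,.15,.2,.25,.3,.35): print(z,ray(s,408,243,z),ray(c,303,298,z),ray(s,388,250,z), ray(s,425,32,z))
crop(s,360,0,512,384,2,"t2.png")
crop(c,270,200,512,384,3,"s2.png")
# overlay
img=s["color"][:,:,::-1].copy(); im2=c["color"][:,:,::-1].copy()
k=5
yaw=np.radians(-17);o=np.array([.5085,-.044,.005])
def W(x,y,z):return o+[x*np.cos(yaw)-y*np.sin(yaw),x*np.sin(yaw)+y*np.cos(yaw),z]
for nm,q,x0,y0,w,h in(("o1.png",s,190,135,145,125),("o2.png",c,195,185,120,110)):
    im=cv2.resize(q["color"][y0:y0+h,x0:x0+w,::-1],None,fx=k,fy=k,interpolation=cv2.INTER_CUBIC)
    def L(pts,col):
        p=[((proj(q,X)-[x0,y0]+.5)*k).astype(int) for X in pts]
        cv2.polylines(im,[np.array(p)],True,col,1)
    L([W(x,y,.013) for x,y in((-.057,-.034),(.057,-.034),(.057,.034),(-.057,.034))],(0,255,0))
    L([W(-.024+.0175*np.cos(a),.0175*np.sin(a),.068) for a in np.arange(0,6.28,.2)],(0,255,255))
    L([W(x,y,.09) for x,y in((.013,-.005),(.047,-.005),(.047,.005),(.013,.005))],(255,0,255))
    L([W(x,y,.036) for x,y in((-.001,-.0015),(.008,-.0015),(.008,.0015),(-.001,.0015))],(255,255,0))
    cv2.imwrite("pics/"+nm,im)
E
```

```text
0 [ 0.45213462 -0.3347055   0.        ] [ 0.53945034 -0.20409374  0.        ] [ 0.43971336 -0.29554835  0.        ] [ 0.88505674 -0.40553621  0.        ]
0.05 [ 0.44895987 -0.31733515  0.05      ] [ 0.51315298 -0.23188484  0.05      ] [ 0.43721423 -0.28030786  0.05      ] [ 0.85833422 -0.38431319  0.05      ]
0.1 [ 0.44578511 -0.29996481  0.1       ] [ 0.48685563 -0.25967594  0.1       ] [ 0.4347151  -0.26506737  0.1       ] [ 0.8316117  -0.36309018  0.1       ]
0.15 [ 0.44261036 -0.28259446  0.15      ] [ 0.46055827 -0.28746703  0.15      ] [ 0.43221598 -0.24982688  0.15      ] [ 0.80488918 -0.34186716  0.15      ]
0.2 [ 0.43943561 -0.26522411  0.2       ] [ 0.43426092 -0.31525813  0.2       ] [ 0.42971685 -0.23458639  0.2       ] [ 0.77816666 -0.32064414  0.2       ]
0.25 [ 0.43626085 -0.24785376  0.25      ] [ 0.40796356 -0.34304923  0.25      ] [ 0.42721772 -0.2193459   0.25      ] [ 0.75144414 -0.29942113  0.25      ]
0.3 [ 0.4330861  -0.23048341  0.3       ] [ 0.38166621 -0.37084032  0.3       ] [ 0.42471859 -0.20410541  0.3       ] [ 0.72472162 -0.27819811  0.3       ]
0.35 [ 0.42991134 -0.21311306  0.35      ] [ 0.35536885 -0.39863142  0.35      ] [ 0.42221946 -0.18886493  0.35      ] [ 0.6979991  -0.25697509  0.35      ]
```

View pics/o1.png

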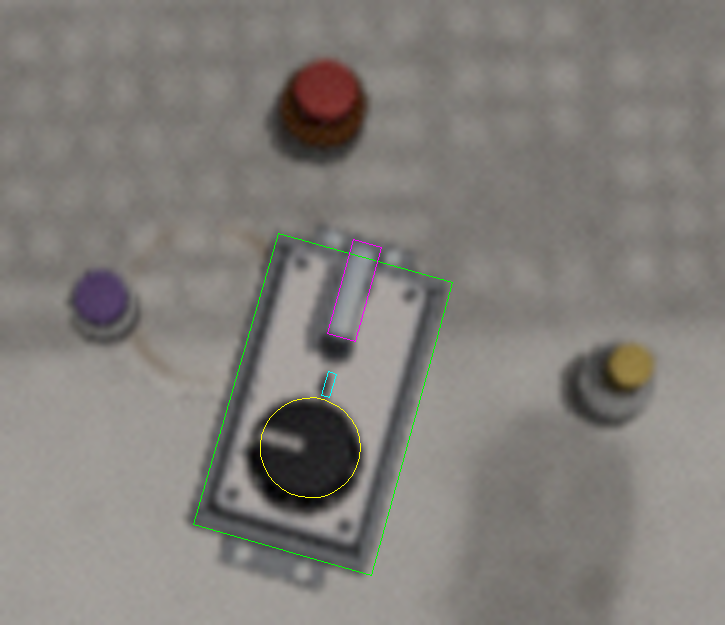

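View pics/o2.png

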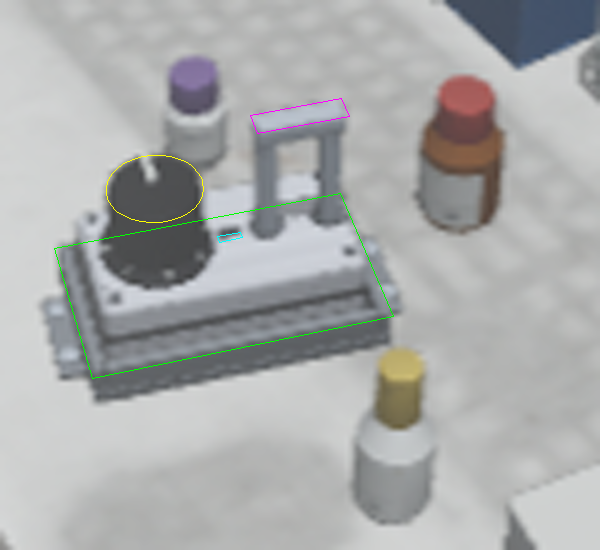

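View pics/s2.png

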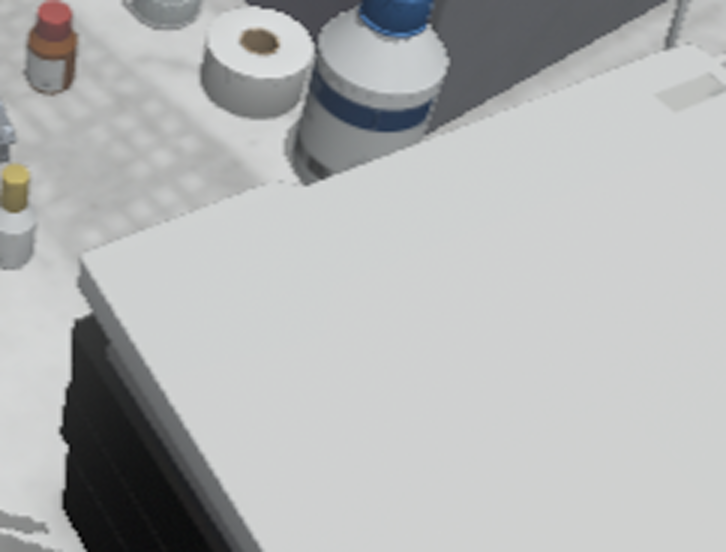

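move_arm(increments=[[[4, 40, 0], 0], [[4, 40, 0], 0], [[4, 40, 0], 0], [[4, 40, 0], 0], [[4, 40, 0], 0], [[4, 40, 0], 0], [[4, 40, 0], 0], [[4, 40, 0], 0]], jaw=1)

```text
clock: 1.2
tool_pos: [0.2998, -0.2921, 0.2234]
orientation: [179.9, -0.0, -156.9]
force: [0.8, 0.7, 0.4]
opening: 0.0876
```

move_arm(increments=[[[10, 38, 0], 0], [[12, 38, 0], 0], [[22, 36, 0], 0], [[26, 34, -5], 0], [[28, 32, -5], 0.02], [[28, 30, -10], 0.02], [[28, 26, -10], 0.02], [[26, 18, -10], 0.02]])

```text
clock: 2.0
tool_pos: [0.4833, -0.0261, 0.1881]
orientation: [-179.8, 0.9, -151.9]
force: [0.1, -0.1, -0.0]
opening: 0.0876
```

move_arm(increments=[[[2, -9, -10], 0], [[0, 0, -15], 0], [[0, 0, -15], 0], [[0, 0, -12], 0], [[0, 0, -10], 0], [[0, 0, 0], 0], [[0, 0, 0], 0], [[0, 0, 0], 0]])

```text
clock: 2.8
tool_pos: [0.4875, -0.0339, 0.123]
orientation: [-179.8, 0.9, -151.7]
force: [1.2, 0.7, -0.5]
opening: 0.0876
```

```bash
python3 - <<'E'
from h import *
o=ctrl.get_obs();print(o["tool_pos"],o["orientation"],o["joint_pos"])
s=ctrl.snapshot("top");crop(s,190,135,335,260,5,"t3.png")
s=ctrl.snapshot("scene");crop(s,165,125,315,295,4,"s3.png")
E
```

```text
[ 0.48749634 -0.03389248  0.12296137] [-179.79453923    0.89953608 -151.6953684 ] [ 1.91832853e+01  8.06042343e+00 -3.12511390e+01  7.89450981e-02
 -4.97677343e+01 -8.09307720e+01]
```

View pics/s3.png

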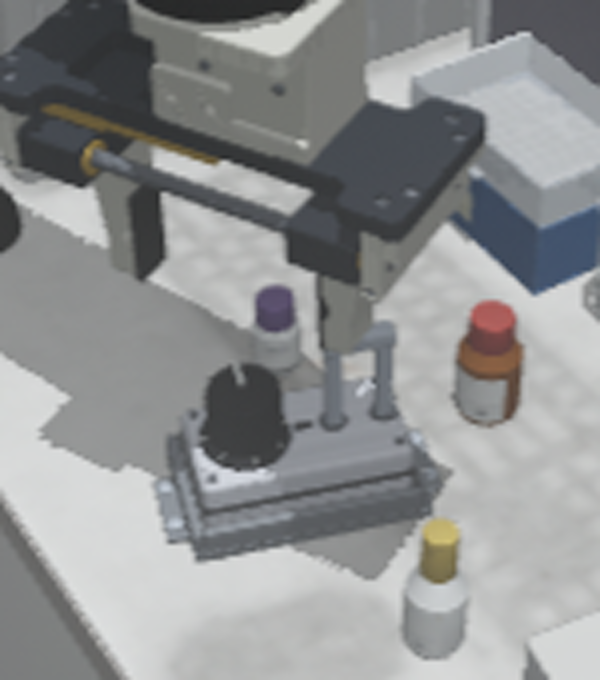

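View pics/t3.png

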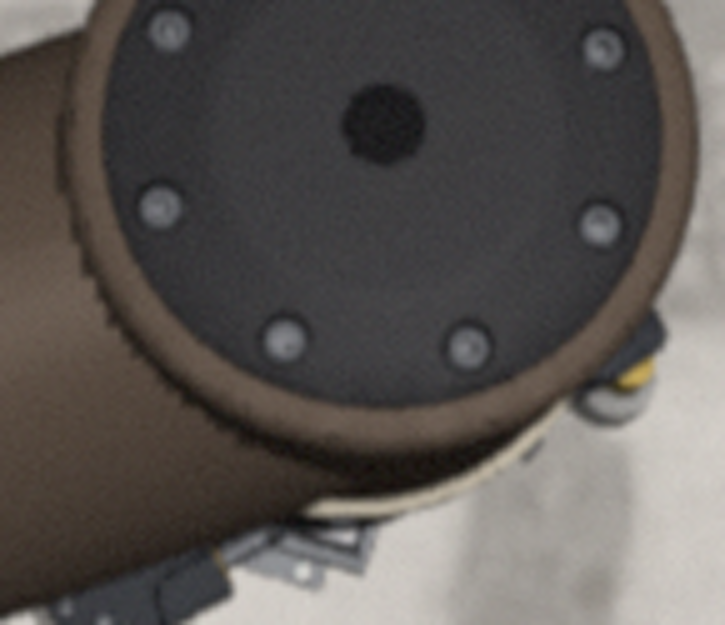

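move_arm(increments=[[[-2, -2, -10], 0], [[0, 0, -10], 0], [[0, 0, -10], 0], [[0, 0, -10], 0], [[0, 0, -10], 0], [[0, 0, -8], 0], [[0, 0, -8], 0], [[0, 0, -4], 0]])

```text
clock: 3.7
tool_pos: [0.4854, -0.036, 0.0473]
orientation: [-179.8, 1.0, -151.7]
force: [0.5, 0.3, -0.7]
opening: 0.0877
```

```bash
python3 - <<'E'
from h import *
o=ctrl.get_obs();print(o["tool_pos"],o["orientation"],o["force"])
s=ctrl.snapshot("scene");crop(s,165,145,315,295,4,"s4.png")
E
```

```text
[ 0.48535399 -0.03597051  0.04726325] [-179.78247032    0.96171871 -151.68181025] [ 0.52207441  0.32657576 -0.69648455]
```

View pics/s4.png

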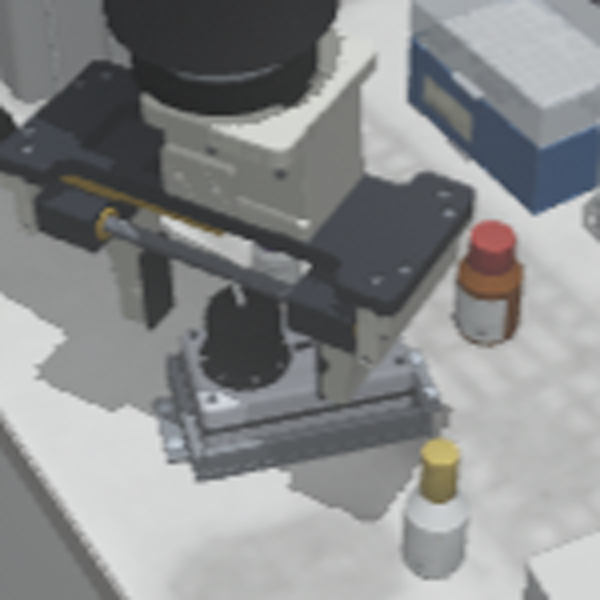

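move_arm(increments=[[[0, 0, 5], 0], [[0, 0, 0], 0], [[0, 0, 0], 0], [[0, 0, 0], 0], [[0, 0, 0], 0], [[0, 0, 0], 0], [[0, 0, 0], 0], [[0, 0, 0], 0]])

```text
clock: 4.55
tool_pos: [0.4863, -0.0357, 0.0539]
orientation: [-179.7, 1.1, -151.7]
force: [0.1, -0.7, -0.4]
opening: 0.0876
```

move_arm(increments=[[[0, 0, 0], 0], [[0, 0, 0], 0], [[0, 0, 0], 0], [[0, 0, 0], 0], [[0, 0, 0], 0], [[0, 0, 0], 0], [[0, 0, 0], 0], [[0, 0, 0], 0]], jaw=-1)

```text
clock: 5.35
tool_pos: [0.4862, -0.0356, 0.0537]
orientation: [-179.8, 1.1, -151.7]
force: [-1.3, 1.3, 1.3]
opening: 0.0332
```

```bash
python3 - <<'E'
from h import *
o=ctrl.get_obs();print(o["tool_pos"],o["orientation"],o["force"],o["moment"],o["opening"])
s=ctrl.snapshot("scene");crop(s,165,145,315,295,4,"s5.png")
E
```

```text
[ 0.48616556 -0.03563868  0.05374234] [-179.76163077    1.08092659 -151.67547008] [-1.29991238  1.26885561  1.34157007] [0.40504846 0.33096398 0.08010721] 0.03318990761574582
```

View pics/s5.png

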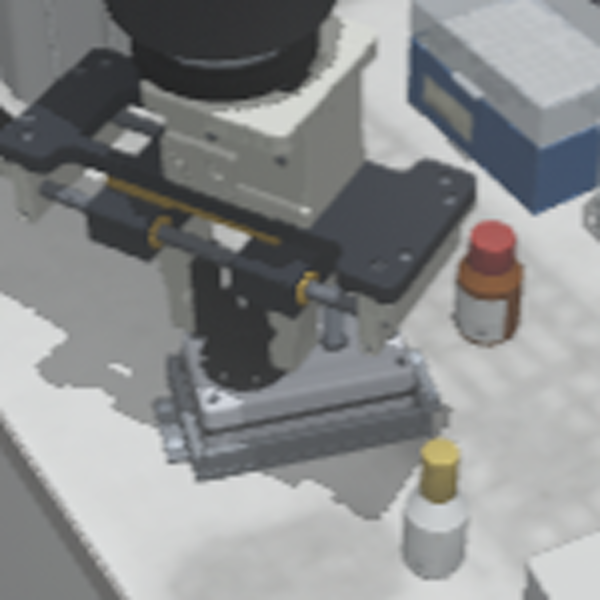

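move_arm(increments=[[[0, 0, 0], -0.1], [[0, 0, 0], -0.1], [[0, 0, 0], -0.1], [[0, 0, 0], -0.1], [[0, 0, 0], -0.1], [[0, 0, 0], -0.1], [[0, 0, 0], -0.1], [[0, 0, 0], -0.1]])

```text
clock: 6.2
tool_pos: [0.4874, -0.0345, 0.0538]
orientation: [-179.8, 1.2, 160.9]
force: [0.6, 1.5, -0.6]
opening: 0.0334
```

```bash
python3 - <<'E'
from h import *
o=ctrl.get_obs();print(o["tool_pos"],o["orientation"],o["force"],o["moment"],o["opening"])
s=ctrl.snapshot("scene");crop(s,185,175,285,275,6,"s6.png")
E
```

```text
[ 0.48739378 -0.03450103  0.05378489] [-179.79316028    1.23592747  160.85430094] [ 0.6229959   1.49756062 -0.64473615] [ 0.49221222 -0.12632167  0.18683041] 0.03337274010152239
```

View pics/s6.png

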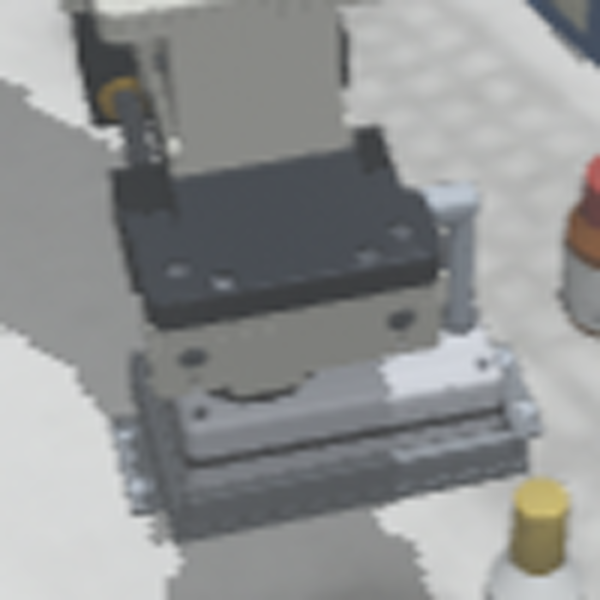

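move_arm(increments=[[[0, 0, 0], -0.1], [[0, 0, 0], -0.1], [[0, 0, 0], -0.1], [[0, 0, 0], -0.1], [[0, 0, 0], -0.1], [[0, 0, 0], -0.1], [[0, 0, 0], -0.1], [[0, 0, 0], -0.04]])

```text
clock: 7.05
tool_pos: [0.4887, -0.0347, 0.0541]
orientation: [-179.9, 1.2, 117.7]
force: [0.5, -1.6, -0.4]
opening: 0.0338
```

move_arm(increments=[[[0, 0, 0], 0], [[0, 0, 0], 0], [[0, 0, 0], 0], [[0, 0, 0], 0], [[0, 0, 0], 0], [[0, 0, 0], 0], [[0, 0, 0], 0], [[0, 0, 0], 0]])

```text
clock: 7.85
tool_pos: [0.4888, -0.0349, 0.0541]
orientation: [-179.9, 1.2, 118.0]
force: [0.7, -0.9, 0.5]
opening: 0.0336
```

```bash
python3 - <<'E'
from h import *
o=ctrl.get_obs();print(o["tool_pos"],o["orientation"],o["force"],o["moment"],o["opening"])
s=ctrl.snapshot("scene");crop(s,185,175,285,275,6,"s7.png")
E
```

```text
[ 0.48875315 -0.03493413  0.0540804 ] [-179.88284682    1.15190943  118.00673151] [ 0.7283968  -0.86312141  0.46729699] [-0.10612333 -0.08019218 -0.20099913] 0.03356733920931946
```

View pics/s7.png

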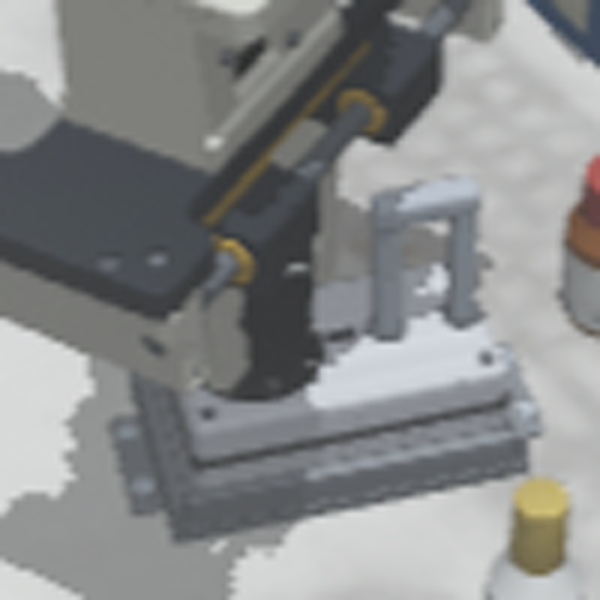

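move_arm(increments=[[[0, 0, 0], 0], [[0, 0, 0], 0], [[0, 0, 0], 0], [[0, 0, 0], 0], [[0, 0, 0], 0], [[0, 0, 0], 0], [[0, 0, 10], 0], [[0, 0, 15], 0]], jaw=0.4)

```text
clock: 8.7
tool_pos: [0.4873, -0.0353, 0.0786]
orientation: [-179.6, 1.1, 118.1]
force: [-0.3, 0.7, 0.2]
opening: 0.0611
```

move_arm(increments=[[[0, 0, 20], 0], [[0, 0, 20], 0], [[0, 0, 20], 0], [[0, 0, 10], 0], [[0, 0, 0], 0], [[0, 0, 0], 0], [[0, 0, 0], 0], [[0, 0, 0], 0]])

```text
clock: 9.5
tool_pos: [0.4871, -0.0354, 0.1545]
orientation: [-179.8, 1.1, 118.1]
force: [-0.3, 0.5, 0.5]
opening: 0.0615
```

```bash
python3 - <<'E'
from h import *
o=ctrl.get_obs();print(o["tool_pos"],o["orientation"],o["force"],o["moment"],o["opening"])
s=ctrl.snapshot("scene");crop(s,185,175,285,275,6,"s8.png")
E
```

```text
[ 0.48708421 -0.035377    0.15450994] [-179.76318809    1.14135509  118.11012572] [-0.28002325  0.47381434  0.52051393] [-0.04595093  0.0296313   0.07402651] 0.061527576248448054
```

View pics/s8.png

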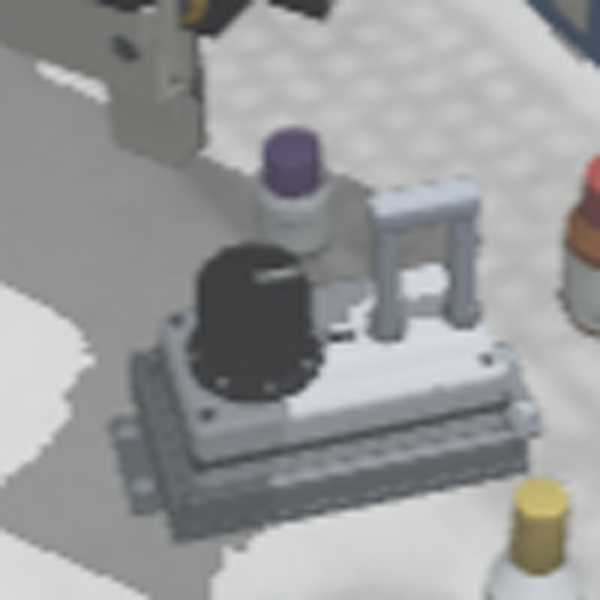

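move_arm(increments=[[[8, -3, 0], 0.11], [[8, -3, 0], 0.11], [[8, -3, 0], 0.11], [[8, -2, 0], 0.11], [[8, -2, 0], 0.11], [[8, -2, 0], 0.11], [[2, 0, 0], 0.1], [[0, 0, 0], 0]])

```text
clock: 10.35
tool_pos: [0.5361, -0.0516, 0.1483]
orientation: [-179.3, 0.7, 163.4]
force: [-0.1, 0.7, -0.2]
opening: 0.0612
```

```bash
python3 - <<'E'
from h import *
o=ctrl.get_obs();print(o["tool_pos"],o["orientation"],o["force"],o["moment"],o["opening"])
s=ctrl.snapshot("scene");crop(s,185,135,285,285,4,"s9.png")
t=ctrl.snapshot("top");crop(t,190,135,335,260,5,"t9.png")
E
```

```text
[ 0.53612286 -0.05158059  0.14828236] [-179.28710904    0.70265091  163.38132173] [-0.06326288  0.71054981 -0.20880892] [0.00285969 0.01302237 0.036589  ] 0.0612185325377585
```

View pics/s9.png

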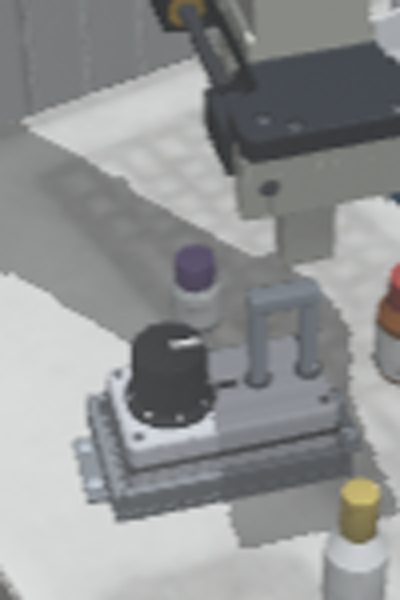

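move_arm(increments=[[[1, 0, -10], 0], [[0, 0, -10], 0], [[0, 0, -12], 0], [[0, 0, -12], 0], [[0, 0, -12], 0], [[0, 0, -10], 0], [[0, 0, -6], 0], [[0, 0, 0], 0]])

```text
clock: 11.25
tool_pos: [0.5341, -0.0515, 0.0686]
orientation: [-179.2, 0.5, 162.6]
force: [0.5, 0.7, 0.7]
opening: 0.0613
```

```bash
python3 - <<'E'
from h import *
o=ctrl.get_obs();print(o["tool_pos"],o["orientation"],o["force"],o["moment"],o["opening"])
s=ctrl.snapshot("scene");crop(s,185,135,305,275,4,"s10.png")
E
```

```text
[ 0.5341294  -0.05147618  0.06858442] [-179.21863473    0.5302894   162.57324649] [0.45843745 0.71942003 0.66038413] [ 0.00739234 -0.01155024 -0.00435886] 0.06126067547492655
```

View pics/s10.png

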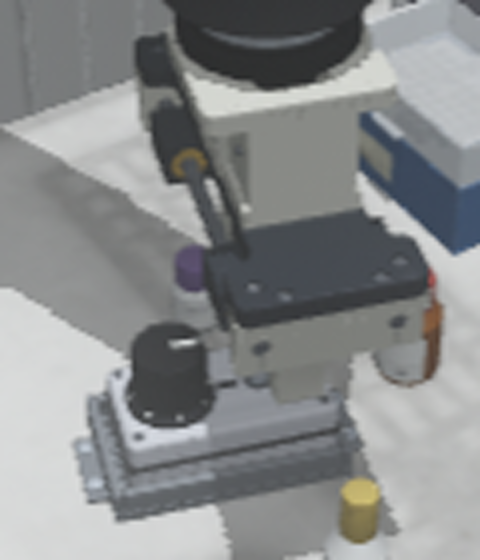

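move_arm(increments=[[[-4, 2, 0], 0.01], [[0, 0, 0], 0], [[0, 0, 0], 0], [[0, 0, 0], 0], [[0, 0, 0], 0], [[0, 0, 0], 0], [[0, 0, 0], 0], [[0, 0, 0], 0]])

```text
clock: 12.1
tool_pos: [0.5316, -0.0489, 0.0713]
orientation: [-179.4, 0.8, 163.2]
force: [0.0, -0.5, 0.6]
opening: 0.061
```

move_arm(increments=[[[0, 0, 0], 0], [[0, 0, 0], 0], [[0, 0, 0], 0], [[0, 0, 0], 0], [[0, 0, 0], 0], [[0, 0, 0], 0], [[0, 0, 0], 0], [[0, 0, 0], 0]], jaw=-1)

```text
clock: 12.9
tool_pos: [0.5315, -0.0489, 0.0712]
orientation: [-179.3, 0.8, 163.2]
force: [-0.3, 0.6, 0.2]
opening: 0.0099
```

```bash
python3 - <<'E'
from h import *
o=ctrl.get_obs();print(o["tool_pos"],o["orientation"],o["force"],o["moment"],o["opening"])
s=ctrl.snapshot("scene");crop(s,185,135,305,275,4,"s11.png")
E
```

```text
[ 0.53154627 -0.04887515  0.07118483] [-179.34737619    0.76263963  163.20481275] [-0.27416986  0.59989959  0.22118554] [ 0.14082389 -0.01258962 -0.06221493] 0.009887790422336397
```

View pics/s11.png

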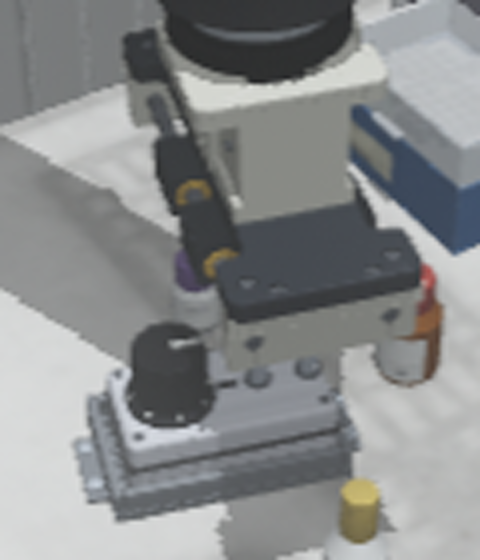

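Opening is 9.9 mm, so it is gripping the bar. The pointer still lies along the mark. Next is a slow pull.

move_arm(increments=[[[0, 0, 3], 0], [[0, 0, 3], 0], [[0, 0, 3], 0], [[0, 0, 3], 0], [[0, 0, 3], 0], [[0, 0, 3], 0], [[0, 0, 0], 0], [[0, 0, 0], 0]])

```text
clock: 13.75
tool_pos: [0.5315, -0.0489, 0.0911]
orientation: [-179.4, 0.8, 163.2]
force: [0.3, -0.1, -1.7]
opening: 0.0095
```

```bash
python3 - <<'E'
from h import *
o=ctrl.get_obs();print(o["tool_pos"],o["orientation"],o["force"],o["moment"],o["opening"])
s=ctrl.snapshot("scene");crop(s,185,135,305,275,4,"s12.png")
E
```

```text
[ 0.53154365 -0.04887991  0.09107593] [-179.36425571    0.78082564  163.19177815] [ 0.34368027 -0.11029478 -1.65073782] [ 0.07885069 -0.17390088 -0.06953469] 0.009476165508892813
```

View pics/s12.png

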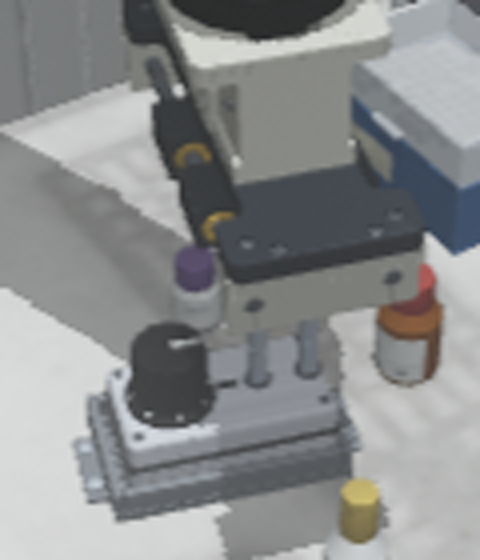

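move_arm(increments=[[[0, 0, 3], 0], [[0, 0, 3], 0], [[0, 0, 3], 0], [[0, 0, 4], 0], [[0, 0, 4], 0], [[0, 0, 4], 0], [[0, 0, 0], 0], [[0, 0, 0], 0]])

```text
clock: 14.6
tool_pos: [0.5287, -0.0491, 0.1113]
orientation: [-179.3, 0.5, 163.1]
force: [-1.5, -0.1, -5.6]
opening: 0.0095
```

```bash
python3 - <<'E'
from h import *
o=ctrl.get_obs();print(o["tool_pos"],o["orientation"],o["force"],o["moment"],o["opening"])
s=ctrl.snapshot("scene");crop(s,185,135,305,275,4,"s13.png")
E
```

```text
[ 0.5287019  -0.04914409  0.11133903] [-179.25789235    0.46140631  163.1176854 ] [-1.45046827 -0.12113462 -5.59963597] [ 0.01380846 -0.02926508 -0.03661165] 0.009487373560932195
```

View pics/s13.png

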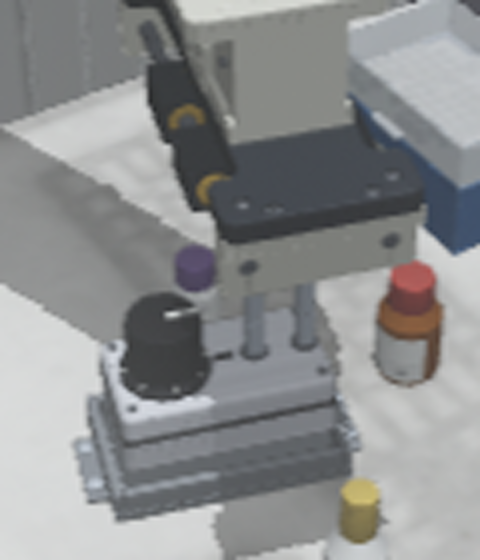

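move_arm(increments=[[[1, 0, 5], 0], [[1, 0, 6], 0], [[0, 0, 8], 0], [[0, 0, 10], 0], [[0, 0, 10], 0], [[0, 0, 10], 0], [[0, 0, 10], 0], [[0, 0, 8], 0]])

```text
clock: 15.45
tool_pos: [0.5304, -0.0493, 0.1839]
orientation: [-179.2, 0.4, 163.1]
force: [1.0, 0.3, -6.1]
opening: 0.0096
```

```bash
python3 - <<'E'
from h import *
o=ctrl.get_obs();print(o["tool_pos"],o["orientation"],o["force"],o["moment"],o["opening"])
s=ctrl.snapshot("scene");crop(s,185,115,305,275,4,"s14.png")
E
```

```text
[ 0.53035012 -0.04930682  0.18388274] [-179.23724798    0.42643826  163.1149457 ] [ 0.95576045  0.33787404 -6.08223767] [ 0.02698907 -0.24784565  0.03797622] 0.009647621663405617
```

View pics/s14.png

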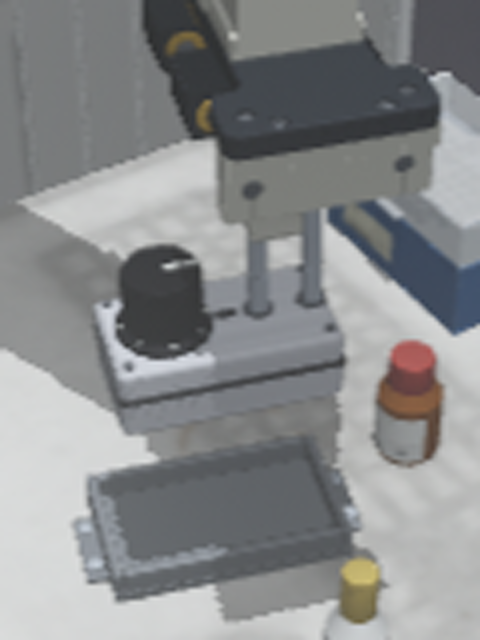

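move_arm(increments=[[[0, 0, 6], 0], [[0, 0, 6], 0], [[0, 0, 5], 0], [[0, 0, 4], 0], [[0, 0, 3], 0], [[0, 0, 2], 0], [[0, 0, 0], 0], [[0, 0, 0], 0]])

```text
clock: 16.3
tool_pos: [0.5305, -0.0492, 0.2129]
orientation: [-179.3, 0.5, 163.1]
force: [-0.2, 0.9, -6.0]
opening: 0.0097
```

move_arm(increments=[[[0, 0, 0], 0], [[0, 0, 0], 0], [[0, 0, 0], 0], [[0, 0, 0], 0], [[0, 0, 0], 0], [[0, 0, 0], 0], [[0, 0, 0], 0], [[0, 0, 0], 0]])

```text
clock: 17.1
tool_pos: [0.5301, -0.0493, 0.2121]
orientation: [-179.2, 0.4, 163.1]
force: [0.0, 0.2, -5.6]
opening: 0.0097
```

```bash
python3 - <<'E'
from h import *
o=ctrl.get_obs();print(o["tool_pos"],o["orientation"],o["force"],o["moment"],o["opening"],o["qvel"])
s=ctrl.snapshot("scene");crop(s,185,95,305,295,3,"s15.png")
E
```

```text
[ 0.53005059 -0.04930575  0.21207749] [-179.22322795    0.38502587  163.11009958] [ 0.0134418   0.16512946 -5.6065178 ] [ 0.00741817 -0.21510006  0.0547802 ] 0.009657232021437378 [ 0.07076572 -0.01824741 -0.00394524 -0.08230119  0.04276412 -0.0253849 ]
```

View pics/s15.png

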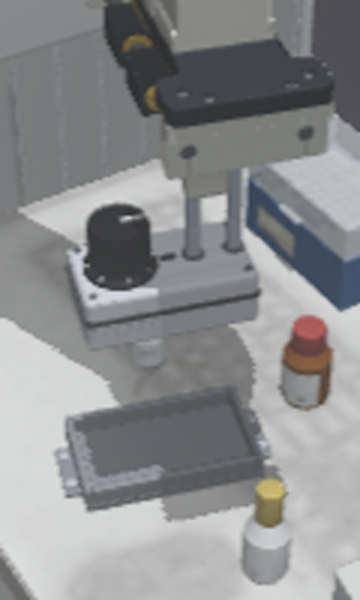

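The lock hangs open, upright and still, with its underside at about 0.126 m. The bottles are standing, and force readings match the lock's weight. I'm handing in.

```bash
python3 - <<'E'
from plant import ctrl
print(ctrl.close_job())
E
```

```text
the job is handed in; nothing more can be done
None
```

The lock is open and held up by its shackle. I handed the job in at about 17 s of the 64 s allowed, and no verdict is reported.

- **Dial:** I turned it about 90° clockwise in one grip and let go. The picture then showed the pointer lined up with the mark and the shackle.
- **Shackle and lift:** I pinched the bar (opening 9.9 mm) about 7 mm to the dial side of its centre, to reduce tilt. I pulled it up about 20 mm until it opened, then lifted the lock out of the holder.
- **Last checks:**
  - The tool was at z 0.212 m, which puts the lock's underside at roughly 0.126 m. I worked that height out from the lift rather than measuring it.
  - The load was a steady 5.6 N, about the lock's weight, with the opening at 9.7 mm.
  - The arm was still, and in the picture the lock hangs upright.
- **Bottles:** Nothing touched them as far as I could see, and all three look upright in their places. The vial was partly hidden behind the lock in the last picture, and I did not measure their positions again at the end.

No check failed. The lock shifted back about 3 mm as it left the pocket, with about 1.5 N of side force, and I corrected for it during the lift.

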